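# Release the cam lock and run the slide tray into the reader

### The arm

A 7-joint arm with a two-finger parallel gripper is mounted at the origin on the work surface. World frame = base frame: x ahead of the robot, y to its left, z up, the work surface at z = 0. Lengths are in m, angles in rad, forces in N, time in s.
With the tool pointing down it reaches from about 0.425 to 0.875 m from the base axis. Payload 8.4 kg.
Tool frame: the origin (TCP) lies midway between the tips of the shut fingers; the grasp point (between the pads) lies 19 mm behind it; z points along the fingers, y is the direction in which the jaws open and shut (so a half turn about z gives the same grasp; the last joint's range is limited). The gripper opens to 87 mm and grips with 3 to 60 N. Pads are 19 mm wide; open, the fingers measure 117 mm over their backs; the gripper's body (75 mm by 190 mm) begins 51 mm behind the grasp point.
Start: joints at [1.12, 0.333, 0.04, 1.465, -0.013, 1.343, -0.059], TCP at [0.224, -0.61, 0.223] pointing down, gripper open.
Joint ranges: [-2.58, 2.58], [-0.38, 2.09], [-1.3, 1.39], [0.25, 2.4], [-1.5, 4.64], [0.08, 2.09], [-2.65, 2.65]. Speed limits (rad/s): [2.22, 2.22, 2.79, 2.79, 3.14, 3.14, 3.14].

### API

Orientations are given as a unit quaternion [w, x, y, z].
In Python, from cell import r gives the robot as it stands.
- The arm moves only by the shell command python3 -m crank 'ROWS' [FORCE]. ROWS is a JSON object of lists of equal length, an entry for each row: "offset": the shift along the tool's x, y, z in cm, a list of three; "angular": the turn, a rotation vector about the tool's x, y, z in degrees, a list of three; "fingers": the opening, from 0 (shut) to 1 (fully open). In form: {"offset": [[dx, dy, dz], ...], "angular": [[ax, ay, az], ...], "fingers": [fingers, ...]}. A call has 1 to 10 rows; each row is the pose to reach, as a shift and turn from the pose commanded when the call began, along the tool's axes at that moment; what a row does not reach only later rows make up. A row lasts 1/8 s, in which the tool goes at most 62.5 mm and 10.7 degrees, less where a joint would pass 70% of its speed; a pose out of reach is approached as far as the arm can. A call with a gripper value outside its range is refused whole. The fingers move at their own pace and stop on an object; FORCE is the grip in N (left out, the last holds). Time passes only in rows, so rows that repeat a pose let the fingers close. It gives the time, the measured TCP pose, the force and the opening at its end, in the units of the state.
- r.sense(): the state, without advancing time (a new reading comes with each control period).
- r.capture(name): name is "scene" or "top" or "wrist"; returns a dict with "img" (420x560x3 uint8, blue, green, red), "intrinsics" (3x3 intrinsics, pixels), "D" ([k1, k2, p1, p2, k3] as OpenCV has them; the pictures are not rectified), "pose" (4x4, takes a point from camera to world coordinates); the wrist camera has in their place "T_tool_cam" (4x4, takes a point from camera to tool coordinates, whose origin is the TCP and whose axes are the flange's). Camera axes: x right, y up, looking along -z (the intrinsics and any distortion apply to the point x, -y, -z); pixel columns grow to the right and rows downward; lengths in m; the calibration is good to about 2 mm. A picture is of the moment at which its call begins: read the wrist's pose just before it. There is no depth.
- r.hand_in(): hands the job in, once; it reports no verdict.
Trained networks look in a picture, given as the dict that the camera call returned (one of the last four; its "shot" number tells which), for a name from the list of things; names that differ only in an ending like _2 or _b are one class to them, and where a whole thing is asked for, a point or a joint stands for the part that bears it (a point fixed in the world has none). Each returns a list of dicts, best first, with "conf" (0 to 1); they miss things now and then, are a little off and sometimes report something else, mostly with a low value. They report only what shows in the picture. A call takes as long as a camera call.
- r.silhouettes(picture, label): "mask" (420x560 bool, what is visible of it).
- r.place_of(picture, label): "position" ([x, y, z] in m, in the coordinates of the camera as it stood for that picture, good to about 4 mm: a listed point, or the origin of a listed thing).
The state is a dict: "time": time; "joint_positions": joint angles; "qd": joint speeds; "joint_torque": joint torques, N m; "eef_pos": TCP position; "tcp_rot": TCP orientation; "ft_force": force on the tool from outside, world axes, zero at the start; "wrist_torque": the same for the moment, N m; "gripper_width": opening from 0.0 (shut) to 1.0 (fully open).
Only numpy, scipy, OpenCV 4.12 (cv2) and the standard library are available. Lean on these libraries where they do the work, as an engineer would, in place of code of your own. Each camera call takes 0.05 s, during which the arm holds its last target. There are 200 camera calls.

### The job

On the slide loader, use closed fingertips to push the red lever round until the lock cam is at its low point, with the lever lying back along the track against its stop pin. Only then push the blue plate at the back of the carriage until the carriage is fully home in the reader, and draw back from it. Nothing is to be picked up: the tray of slides rides in on the carriage, and everything else on the bench stays where it is.

Things in the scene. Friction and masses are not known exactly. Their poses are not given: they have to be found in the camera images.
- loader: The slide loader, fixed to the bench: a grey base plate 12 mm thick that spans x -145 to 155 and y -167 to 83 mm in its own frame. Origin at bench height on the centre line of the track; x runs along the track in the direction in which the carriage is pushed home, y to its left, z up.
- hood_mouth (a point): Top edge, on the centre line, of the mouth of the white reader hood into which the carriage runs: loader x 30, y 0, 75 mm above the bench. The hood stands at loader x 30 to 150, y -68 to 68 mm, with a tunnel 104 mm wide and 51 mm high.
- stop_pin (a point): Top of the lever's steel stop pin (12 mm across, 52 mm above the bench) at loader x -100, y -73.5 mm.
- cam (a joint): Angle of the lock cam about its vertical axis, rad, anticlockwise from above. 0 = low point: the disc's white dot faces the track, the red lever points straight back (loader -x) against its stop. At angle a the lever points at pi + a in the loader frame. Starts at 1.75 to 2.35 (blocking); turn it clockwise. Range 0 to 2.5. Stays where it is left; friction 0.45 N m, 7.5 N at 60 mm.
- cam_axis (a point): Top centre of the cam's dark steel hub (16 mm across), on the cam's axis, 66 mm above the bench, at loader x -45, y -87 mm, on the right of the track.
- disc_centre (a point): Centre of the top face of the yellow cam disc: 68 mm across, 24 to 38 mm above the bench, centre 18 mm off the axis. Turned towards the track it blocks the roller: the carriage then stops about 16 to 30 mm after its start.
- lever_knob (a point): Top centre of the red round knob (22 mm across, 41 to 79 mm above the bench) at the end of the red lever, 76 mm from the cam's axis. Between hub and knob the lever is a straight bar 14 mm wide, 41 to 63 mm above the bench, with free sides.
- carriage (a joint): Travel of the carriage along loader +x in m: 0 = fully back (the start), 0.080 = fully home against its end stop. Slides with about 3 N of friction and stays where it is left.
- push_face (a point): Centre of the rear face of the blue push plate on the carriage, 48 mm above the bench (plate 70 mm wide across the track, 8 mm thick, 14 to 66 mm above the bench). x along loader x. At the start at loader x -105, y 0; at home at x -25. The carriage ahead of it is 90 x 76 mm, its top 22 mm above the bench.
- roller (a point): Middle of the brass follower roller on the carriage's right side (16 mm across, 22 to 42 mm above the bench), at loader x -85, y -55 mm at the start.
- tray: White tray 74 x 62 x 10 mm with three glass slides, lying loose between low lips on the carriage, 120 g. Origin at the centre of its underside, 22 mm above the bench and 47 mm in front of push_face. It rides along and is not to be lifted.
- tube_rack: Blue and white test tube rack with capped tubes, 70 x 160 mm, 94 mm high, loose, to the left of the loader. Origin: centre of underside. To be left alone.
- stain_bottle: Amber bottle, 38 mm across, 75 mm high, loose, left of the loader. Origin: centre of underside. To be left alone.
- slide_box: Red and white carton of slides, 86 x 51 x 35 mm, loose, right of the loader. Origin: centre of underside. To be left alone.
- oil_jar: Jar with yellow cap, 44 mm across, 50 mm high, loose, right of the loader. Origin: centre of underside. To be left alone.
- pipette: White and blue hand pipette lying flat, about 235 mm long, 22 mm high, loose, left of the loader. Origin: on its underside. To be left alone.
- beaker: Clear cup, 60 mm across, 70 mm high, loose, to the right. Origin: centre of underside. To be left alone.

How it is judged:
By the outcome, as a careful person would: the job done as asked, in the order asked, and still so for the second after the job is handed in, with the robot touching nothing.
It also fails if it takes over 48 s, if anything falls off the work surface, if the arm or the gripper's body presses on something with over 40 N, if the wrist force passes 120 N, or if a joint passes its speed limit or range.

## Working session

There is one attempt and no reset: what is moved stays moved. The work goes in short steps, Python scripts to look and compute and a shell command to move; the robot and the scene stay as the last step left them, time stands still between calls to the robot, and variables do not carry over. Pictures are saved under pics/ and viewed, about 8 in all and at most 12, crops included, and the job is handed in when it is done.

```bash
ls; mkdir -p pics; cat > h.py <<'E'
import numpy as np, cv2, json
from cell import r
from scipy.spatial.transform import Rotation as R
def tool():
    s=r.sense(); q=s["tcp_rot"]; T=np.eye(4)
    T[:3,:3]=R.from_quat([q[1],q[2],q[3],q[0]]).as_matrix(); T[:3,3]=s["eef_pos"]; return T,s
def cap(n):
    T,s=tool(); p=r.capture(n)
    P=np.array(p["pose"]) if "pose" in p else T@np.array(p["T_tool_cam"])
    return p,P
def find(p,P,l,k=1):
    return [(round(d["conf"],2),np.round((P@np.append(d["position"],1))[:3],4)) for d in r.place_of(p,l)[:k]]
E
python3 - <<'E'
from h import *
T,s=tool(); print(s["eef_pos"],s["tcp_rot"],s["time"],s["ft_force"]); print(np.round(T,3))
for n in ["scene","top"]:
    p,P=cap(n); cv2.imwrite(f"pics/{n}.png",p["img"]); print(n,P[:3,3])
    for l in ["hood_mouth","stop_pin","cam_axis","disc_centre","lever_knob","push_face","roller","tray","loader","tube_rack","stain_bottle","slide_box","oil_jar","pipette","beaker"]:
        print(l,find(p,P,l))
E
```

```text
pics
[ 0.22378403 -0.60974654  0.22164066] [-7.96986558e-04  9.84568129e-01  1.74999765e-01 -2.17080822e-04] 0.0 [ 1.07875876  0.81740588 -0.00464135]
[[ 0.939  0.345 -0.001  0.224]
 [ 0.345 -0.939  0.001 -0.61 ]
 [-0.    -0.002 -1.     0.222]
 [ 0.     0.     0.     1.   ]]
scene [1.29906925 0.32143025 0.59167286]
hood_mouth [(0.69, array([0.6359, 0.0102, 0.0752]))]
stop_pin [(0.9, array([ 0.4938, -0.0359,  0.0552]))]
cam_axis [(0.59, array([ 0.5431, -0.0558,  0.0648]))]
disc_centre [(0.69, array([ 0.5653, -0.0496,  0.0394]))]
lever_knob [(0.64, array([ 0.5894, -0.1221,  0.0795]))]
push_face [(0.59, array([0.5007, 0.0351, 0.0526]))]
roller [(0.85, array([ 0.5105, -0.0225,  0.0414]))]
tray [(0.69, array([0.5499, 0.0243, 0.0226]))]
loader [(0.75, array([ 0.6002,  0.0209, -0.0022]))]
tube_rack [(0.74, array([ 0.6848,  0.2018, -0.0032]))]
stain_bottle [(0.81, array([ 0.5373,  0.1697, -0.0064]))]
slide_box [(0.67, array([ 6.604e-01, -2.337e-01, -5.000e-04]))]
oil_jar [(0.81, array([ 0.4741, -0.206 , -0.0015]))]
pipette [(0.94, array([4.611e-01, 3.070e-01, 4.000e-04]))]
beaker [(0.61, arr
[... 177 characters left out ...]
)]
cam_axis [(0.8, array([ 0.5448, -0.0603,  0.0667]))]
disc_centre [(0.9, array([ 0.5636, -0.0457,  0.0367]))]
lever_knob [(0.72, array([ 0.5865, -0.1217,  0.078 ]))]
push_face [(0.76, array([0.5025, 0.0401, 0.0422]))]
roller [(0.6, array([ 0.5143, -0.0133,  0.0473]))]
tray [(0.94, array([0.5506, 0.03  , 0.0256]))]
loader [(0.84, array([ 0.606 ,  0.0276, -0.0019]))]
tube_rack [(0.61, array([ 0.4619,  0.3122, -0.0009]))]
stain_bottle [(0.52, array([ 0.5377,  0.1749, -0.0009]))]
slide_box [(0.7, array([ 6.624e-01, -2.272e-01, -6.000e-04]))]
oil_jar [(0.77, array([ 0.4711, -0.2002,  0.0018]))]
pipette [(0.63, array([ 0.4638,  0.3098, -0.0048]))]
beaker [(0.31, array([0.6395, 0.0191, 0.0725]))]
```

```bash
cat >> h.py <<'E'
def fit(obs):
    M={"hood_mouth":(30,0),"stop_pin":(-100,-73.5),"cam_axis":(-45,-87),"push_face":(-105,0),"roller":(-85,-55),"tray":(-58,0),"loader":(0,0)}
    A=np.array([M[k] for k,_ in obs])/1000; B=np.array([v[:2] for _,v in obs])
    a,b=A.mean(0),B.mean(0); U=A-a;V=B-b
    th=np.arctan2((U[:,0]*V[:,1]-U[:,1]*V[:,0]).sum(),(U*V).sum())
    c,s=np.cos(th),np.sin(th); Rm=np.array([[c,-s],[s,c]]); t=b-Rm@a
    return th,t,Rm,(A@Rm.T+t-B)*1000
E
python3 - <<'E'
from h import *
obs=[];kn=[];dc=[]
for n in ["scene","top"]:
    p,P=cap(n)
    o=[]
    for l in ["hood_mouth","stop_pin","cam_axis","push_face","roller","tray","loader"]:
        for c,v in find(p,P,l): o.append((l,v))
    th,t,Rm,e=fit(o); print(n,np.degrees(th),t,np.round(e,0).tolist()); obs+=o
    kn+=[find(p,P,"lever_knob")[0][1]]; dc+=[find(p,P,"disc_centre")[0][1]]
th,t,Rm,e=fit(obs); print(np.degrees(th),t)
for v in kn+dc:
    u=Rm.T@(v[:2]-t)*1000; d=u-[-45,-87]; print(u,np.hypot(*d),np.degrees(np.arctan2(d[1],d[0])))
E
```

```text
scene -10.424618456718642 [0.60478589 0.01828015] [[-1.0, 2.0], [-2.0, -3.0], [1.0, -1.0], [1.0, 3.0], [0.0, 1.0], [-2.0, 1.0], [3.0, -2.0]]
top -40.27497028154311 [0.61529465 0.02010745] [[1.0, -16.0], [-49.0, -141.0], [-21.0, 42.0], [35.0, 50.0], [1.0, 46.0], [21.0, 26.0], [11.0, -6.0]]Traceback (most recent call last):
  File "<stdin>", line 9, in <module>
IndexError: list index out of range
```

View pics/scene.png

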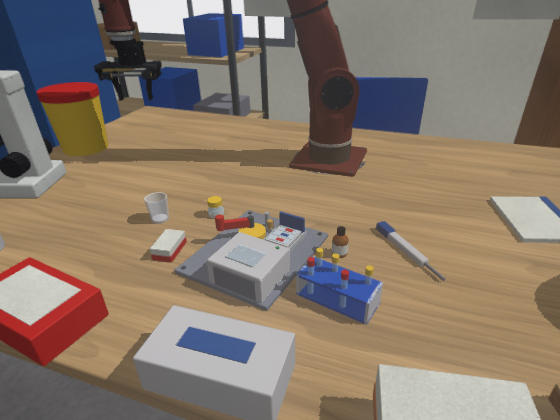

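View pics/top.png

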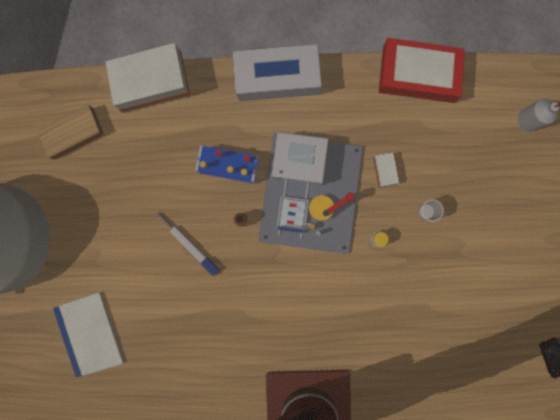

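The scene view shows the loader at mid-picture, with the lever at about (235,223) and the push plate at (292,222). The top view shows the lever running from the hub at (326,212) to the knob at (350,197). The objects to its right, the oil jar (380,240) and slide box (387,169), are close. One stop_pin report in the second top picture was an outlier, so I'll fit the loader frame robustly from the first set.

```bash
python3 - <<'E'
from h import *
S=dict(hood_mouth=(.6359,.0102),stop_pin=(.4938,-.0359),cam_axis=(.5431,-.0558),push_face=(.5007,.0351),roller=(.5105,-.0225),tray=(.5499,.0243),loader=(.6002,.0209))
Tt=dict(hood_mouth=(.6372,.021),stop_pin=(.4947,-.0334),cam_axis=(.5448,-.0603),push_face=(.5025,.0401),roller=(.5143,-.0133),tray=(.5506,.03),loader=(.606,.0276))
for o in (list(S.items()),list(Tt.items()),list(S.items())+list(Tt.items())):
    th,t,Rm,e=fit([(k,np.array(v)) for k,v in o]); print(np.degrees(th),t,np.round(e).tolist())
for v in [(.5894,-.1221),(.5865,-.1217),(.5653,-.0496),(.5636,-.0457)]:
    d=Rm.T@(np.array(v)-t)*1000-[-45,-87]; print(d,np.hypot(*d),np.degrees(np.arctan2(d[1],d[0])))
f=lambda x,y:np.round(Rm@[x/1000,y/1000]+t,4)
print("axis",f(-45,-87),"pin",f(-100,-73.5),"push",f(-105,0))
for a in np.radians([110,100,80,60,40,20,0]):
    ang=np.pi+a; u=np.array([np.cos(ang),np.sin(ang)]); n=np.array([-u[1],u[0]]) 
    print(round(np.degrees(a)),"lever pt r=60", f(*(np.array([-45,-87])+60*u)), "ccw-side pt 17mm",f(*(np.array([-45,-87])+60*u+17*n)))
E
```

```text
-10.337071097525152 [0.60426818 0.01759514] [[-2.0, 2.0], [-1.0, -1.0], [1.0, -4.0], [0.0, 1.0], [0.0, 1.0], [-3.0, 4.0], [4.0, -3.0]]
-9.061165093678635 [0.6060727  0.02390604] [[-2.0, -2.0], [1.0, 0.0], [3.0, 5.0], [-0.0, 0.0], [-1.0, -4.0], [-2.0, 3.0], [0.0, -4.0]]
-9.688174239289316 [0.6051698  0.02076269] [[-1.0, 6.0], [0.0, 1.0], [3.0, -2.0], [1.0, 3.0], [2.0, 3.0], [-2.0, 6.0], [5.0, -0.0], [-2.0, -5.0], [-0.0, -1.0], [1.0, 3.0], [-1.0, -2.0], [-2.0, -6.0], [-3.0, 1.0], [-1.0, -7.0]]
[ 53.49688593 -56.4790447 ] 77.7933113716499 -46.553278517892764
[ 50.57093071 -56.5727786 ] 75.8808164907852 -48.206175573282636
[17.53986493 10.93128567] 20.66736239048715 31.932200157736176
[15.20779483 14.48957867] 21.00535440091671 43.61460022381553
axis [ 0.5462 -0.0574] pin [ 0.4942 -0.0349] push [0.5017 0.0384]
110 lever pt r=60 [ 0.5569 -0.1165] ccw-side pt 17mm [ 0.5736 -0.1134]
100 lever pt r=60 [ 0.5465 -0.1174] ccw-side pt 17mm [ 0.5635 -0.1173]
80 lever pt r=60 [ 0.526  -0.1139] ccw-side pt 17mm [ 0.542  -0.1196]
60 lever pt r=60 [ 0.5079 -0.1036] ccw-side pt 17mm [ 0.5209 -0.1145]
40 lever pt r=60 [ 0.4944 -0.0877] ccw-side pt 17mm [ 0.503  -0.1024]
20 lever pt r=60 [ 0.4871 -0.0682] ccw-side pt 17mm [ 0.4902 -0.0849]
0 lever pt r=60 [ 0.487  -0.0473] ccw-side pt 17mm [ 0.4842 -0.0641]
```

```bash
cat >> h.py <<'E'
TH=np.radians(-9.69); T0=np.array([.6052,.0208])
def L2W(x,y,th=None,t=None):
    th=TH if th is None else th; t=T0 if t is None else t
    c,s=np.cos(th),np.sin(th); return np.array([c*x-s*y,s*x+c*y])/1000+t
def W2L(v):
    c,s=np.cos(TH),np.sin(TH); d=(np.array(v[:2])-T0)*1000; return np.array([c*d[0]+s*d[1],-s*d[0]+c*d[1]])
def off(pts,T=None):
    "world points (x,y,z m) -> tool cm from measured pose"
    T=tool()[0] if T is None else T
    return [np.round(T[:3,:3].T@(np.array(p)-T[:3,3])*100,1).tolist() for p in pts]
E
python3 - <<'E'
from h import *
print(off([[*L2W(12,-102),.19]]))
E
```

```text
[[53.5, -36.7, 3.3]]
```

```bash
python3 -m crank '{"offset":[[5,-3.5,0],[11,-7.5,0.5],[16,-11,1],[22,-15,1.3],[27,-18.5,1.7],[33,-22.5,2],[38,-26,2.3],[43,-29.5,2.6],[48.5,-33,3],[53.5,-36.7,3.3]],"angular":[[0,0,0],[0,0,0],[0,0,0],[0,0,0],[0,0,0],[0,0,0],[0,0,0],[0,0,0],[0,0,0],[0,0,0]],"fingers":[0,0,0,0,0,0,0,0,0,0]}' 20
python3 -m crank '{"offset":[[0,0,0],[0,0,0],[0,0,0]],"angular":[[0,0,0],[0,0,0],[0,0,0]],"fingers":[0,0,0]}'
python3 - <<'E'
from h import *
print(off([[*L2W(12,-102),.19]]))
p,P=cap("wrist"); cv2.imwrite("pics/w1.png",p["img"])
for l in ["hood_mouth","stop_pin","cam_axis","disc_centre","lever_knob","push_face","roller","tray","loader"]:
    f=find(p,P,l); print(l,f,[W2L(v).round(1) for c,v in f])
# reprojection of the fit
I=np.array(p["intrinsics"]);D=np.array(p["D"])
w=np.array([[*L2W(*a[:2]),a[2]/1000] for a in [(30,0,75),(-100,-73.5,52),(-45,-87,66),(-105,0,48)]])
c=(np.linalg.inv(P)@np.c_[w,np.ones(4)].T)[:3].T*[1,-1,-1]
print(cv2.projectPoints(c,np.zeros(3),np.zeros(3),I,D)[0][:,0].round())
E
```

```text
time: 3.85
eef_pos: [0.586, -0.1015, 0.1911]
tcp_rot: [0.0, 0.985, 0.175, 0.0]
ft_force: [1.2, -0.5, 0.7]
gripper_width: 0.02
time: 4.22
eef_pos: [0.5845, -0.1047, 0.191]
tcp_rot: [0.0, 0.985, 0.174, -0.0]
ft_force: [-0.4, 0.0, 0.4]
gripper_width: 0.006
[[2.2, -1.6, 0.1]]
hood_mouth [(0.55, array([0.6316, 0.0147, 0.0716]))] [array([27.1, -1.6])]
stop_pin [(0.63, array([ 0.4939, -0.0407,  0.0527]))] [array([-99.4, -79.4])]
cam_axis [(0.87, array([ 0.5476, -0.062 ,  0.068 ]))] [array([-42.8, -91.3])]
disc_centre [(0.79, array([ 0.5623, -0.0525,  0.0364]))] [array([-30. , -79.5])]
lever_knob [(0.87, array([ 0.5876, -0.1212,  0.0781]))] [array([   6.6, -142.9])]
push_face [(0.59, array([0.5019, 0.0371, 0.0476]))] [array([-104.6,   -1.3])]
roller [(0.81, array([ 0.514 , -0.0216,  0.0391]))] [array([-82.8, -57.1])]
tray [(0.64, array([0.5484, 0.0241, 0.0215]))] [array([-56.5,  -6.3])]
loader [(0.61, array([ 6.013e-01,  2.120e-02, -1.000e-04]))] [array([-3.9, -0.3])]
[[149.  89.]
 [172. 262.]
 [209. 224.]
 [ 99. 227.]]
```

View pics/w1.png

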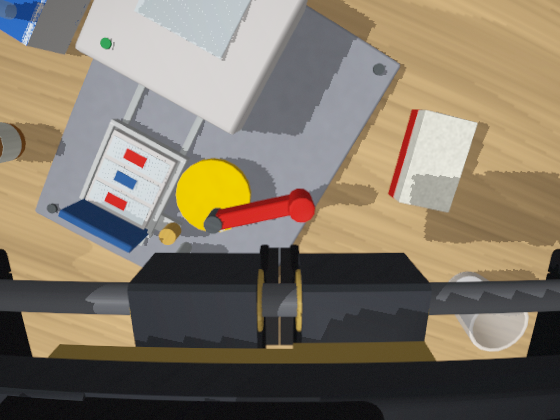

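The wrist view shows the hub at (213,222), the knob at (301,206) and the yellow disc facing the track. Refitting the hub moves the loader by about 3 mm in y, so I use T0 ≈ (0.6046, 0.0178). The lever is at a ≈ 2.33.

```bash
sed -i 's/T0=np.array.*/T0=np.array([.6046,.0178])/' h.py; cat >> h.py <<'E'
def fing(a,gap,rr=48,z=.048):
    "finger centre pushing the lever at angle a (deg); tool yaw from T"
    T=tool()[0]; ang=np.radians(180+a); u=np.array([np.cos(ang),np.sin(ang)]); n=np.array([-u[1],u[0]])
    nw=L2W(*(n*1000),t=np.zeros(2)); s=9.5*abs(T[:2,0]@nw)+15*abs(T[:2,1]@nw)
    q=np.array([-45,-87])+rr*u+(7+s+gap)*n
    return [*L2W(*q),z]
E
python3 - <<'E'
from h import *
T,_=tool()
P=[fing(133,12,50,.19),fing(133,12,50)]
print(off(P),[W2L(p).round() for p in P])
T2=T.copy();T2[:3,3]=P[1]
for a in [125,115,105,95,85,75,65,55,45,35,25,15,8,3,0]: print(a,off([fing(a,0)],T2)[0],np.round(fing(a,0),3)[:2])
E
```

```text
[[2.0, -1.2, 0.1], [2.0, -1.2, 14.3]] [array([  12., -102.]), array([  12., -102.])]
125 [-2.0, 0.5, -0.0] [ 0.582 -0.096]
115 [-2.9, 0.8, -0.0] [ 0.575 -0.102]
105 [-3.5, 1.0, -0.0] [ 0.57  -0.106]
95 [-4.2, 1.1, -0.0] [ 0.564 -0.11 ]
85 [-5.0, 1.1, -0.0] [ 0.556 -0.113]
75 [-5.9, 1.0, -0.0] [ 0.548 -0.114]
65 [-6.7, 0.6, -0.0] [ 0.539 -0.114]
55 [-7.5, 0.1, -0.0] [ 0.529 -0.112]
45 [-8.2, -0.6, -0.0] [ 0.52  -0.108]
35 [-8.8, -1.4, -0.0] [ 0.512 -0.102]
25 [-9.2, -2.3, -0.0] [ 0.505 -0.095]
15 [-9.5, -3.1, -0.0] [ 0.5   -0.089]
8 [-9.6, -3.7, -0.0] [ 0.497 -0.083]
3 [-9.6, -4.1, -0.0] [ 0.495 -0.079]
0 [-9.6, -4.4, -0.0] [ 0.494 -0.077]
```

```bash
python3 -m crank '{"offset":[[1,-0.6,0],[2,-1.2,0],[2,-1.2,4],[2,-1.2,8],[2,-1.2,12],[2,-1.2,14.3],[2,-1.2,14.3],[2,-1.2,14.3]],"angular":[[0,0,0],[0,0,0],[0,0,0],[0,0,0],[0,0,0],[0,0,0],[0,0,0],[0,0,0]],"fingers":[0,0,0,0,0,0,0,0]}'
python3 - <<'E'
from h import *
T,_=tool(); print(W2L(T[:2,3]))
p,P=cap("wrist"); cv2.imwrite("pics/w2.png",p["img"])
for a in [125,115,105,95,85,75]: print(a,off([fing(a,0)],T)[0])
E
```

```text
time: 5.72
eef_pos: [0.6006, -0.0842, 0.049]
tcp_rot: [0.0, 0.985, 0.175, 0.001]
ft_force: [-0.2, 0.8, 0.6]
gripper_width: 0.0
[  13.20038035 -101.25068524]
125 [-2.1, 0.5, 0.1]
115 [-3.0, 0.8, 0.1]
105 [-3.6, 1.0, 0.1]
95 [-4.4, 1.1, 0.1]
85 [-5.2, 1.1, 0.1]
75 [-6.0, 1.0, 0.1]
```

View pics/w2.png

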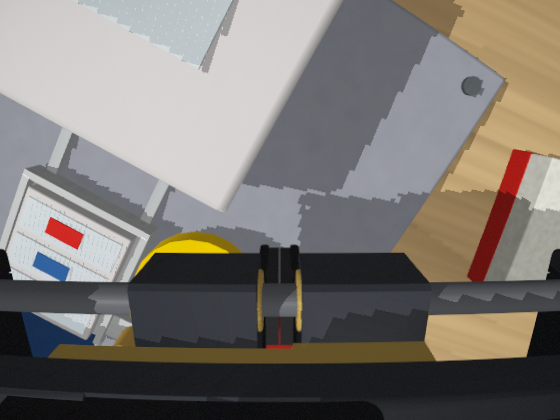

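The fingers are down in front of the lever, with red just showing behind them at (280,348). The hood is clear, so I start the sweep.

```bash
python3 -m crank '{"offset":[[-1.2,0.3,0],[-2.1,0.5,0],[-2.6,0.7,0],[-3,0.8,0],[-3.6,1,0],[-4.4,1.1,0],[-5.2,1.1,0],[-6,1,0],[-6,1,0]],"angular":[[0,0,0],[0,0,0],[0,0,0],[0,0,0],[0,0,0],[0,0,0],[0,0,0],[0,0,0],[0,0,0]],"fingers":[0,0,0,0,0,0,0,0,0]}'
python3 - <<'E'
from h import *
T,s=tool(); print(W2L(T[:2,3]),s["ft_force"])
p,P=cap("top")
for l in ["lever_knob","disc_centre"]:
    for c,v in find(p,P,l): d=W2L(v)-[-45,-87]; print(l,c,d,np.hypot(*d),np.degrees(np.arctan2(d[1],d[0])))
for a in [65,55,45,35,25,15,8,3,0]: print(a,off([fing(a,0)],T)[0])
E
```

```text
time: 6.9
eef_pos: [0.549, -0.1147, 0.05]
tcp_rot: [0.001, 0.985, 0.175, 0.003]
ft_force: [6.8, 2.7, 1.1]
gripper_width: 0.004
[ -32.54932206 -139.96640454] [6.80479708 2.70755335 1.08643165]
disc_centre 0.49 [22.97900415  2.0819469 ] 23.07312580632301 5.176985473930974
65 [-0.9, -0.4, 0.2]
55 [-1.7, -0.9, 0.2]
45 [-2.5, -1.6, 0.2]
35 [-3.0, -2.5, 0.2]
25 [-3.4, -3.4, 0.2]
15 [-3.7, -4.1, 0.2]
8 [-3.8, -4.7, 0.2]
3 [-3.8, -5.2, 0.2]
0 [-3.8, -5.5, 0.2]
```

```bash
python3 -m crank '{"offset":[[-0.9,-0.4,0],[-1.7,-0.9,0],[-2.5,-1.6,0],[-3,-2.5,0],[-3.4,-3.4,0],[-3.7,-4.1,0],[-3.8,-4.7,0],[-3.8,-4.7,0]],"angular":[[0,0,0],[0,0,0],[0,0,0],[0,0,0],[0,0,0],[0,0,0],[0,0,0],[0,0,0]],"fingers":[0,0,0,0,0,0,0,0]}'
python3 - <<'E'
from h import *
T,s=tool(); print(W2L(T[:2,3]),s["ft_force"])
for n in ["top","scene"]:
  p,P=cap(n); cv2.imwrite(f"pics/{n}2.png",cv2.resize(p["img"][170:280,200:400],None,fx=4,fy=4))
  for l in ["lever_knob","disc_centre"]:
    for c,v in find(p,P,l): d=W2L(v)-[-45,-87]; print(l,c,d,np.hypot(*d),np.degrees(np.arctan2(d[1],d[0])))
for a in [3,0,-3]: print(a,off([fing(a,0)],T)[0])
E
```

```text
time: 8.05
eef_pos: [0.497, -0.0861, 0.0499]
tcp_rot: [0.002, 0.985, 0.174, 0.003]
ft_force: [6.4, -5.0, 1.5]
gripper_width: 0.003
[ -88.54353023 -120.49867399] [ 6.35063728 -4.99569667  1.46109031]
lever_knob 0.16 [  8.67889057 -11.01182077] 14.020818029277732 -51.75683217826001
disc_centre 0.51 [  8.1187853  -14.86101316] 16.93411901561991 -61.3515852619688
lever_knob 0.91 [-68.88870521 -22.5321543 ] 72.48000884779626 -161.88808697105665
disc_centre 0.81 [  8.52991017 -14.89225951] 17.16213159599725 -60.197008127838565
3 [0.0, -0.7, 0.2]
0 [0.0, -1.0, 0.2]
-3 [0.1, -1.3, 0.2]
```

View pics/scene2.png

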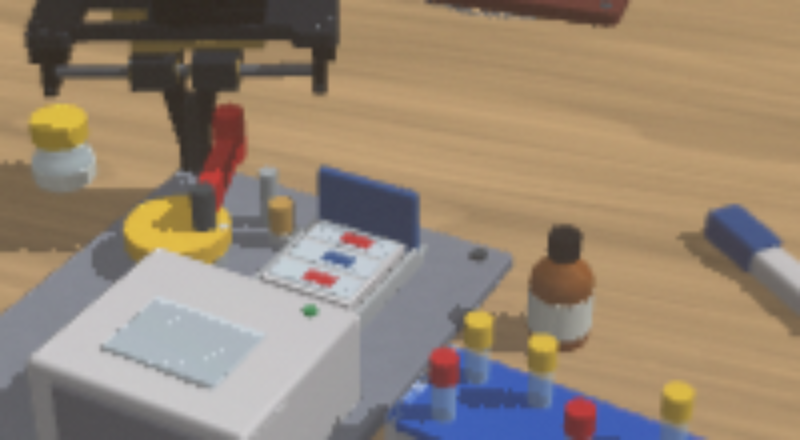

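The lever is about 15° from its stop and the pin at (268,190) still has a gap. I push on gently and watch the force.

```bash
python3 -m crank '{"offset":[[0,-0.4,0],[0,-0.8,0],[0,-1.1,0],[0,-1.4,0],[0,-1.4,0]],"angular":[[0,0,0],[0,0,0],[0,0,0],[0,0,0],[0,0,0]],"fingers":[0,0,0,0,0]}'
python3 -m crank '{"offset":[[0,-0.2,0],[0,-0.3,0],[0,-0.3,0]],"angular":[[0,0,0],[0,0,0],[0,0,0]],"fingers":[0,0,0]}'
python3 - <<'E'
from h import *
T,s=tool(); print(W2L(T[:2,3]),s["ft_force"],off([fing(0,0)],T))
for n in ["scene"]:
  p,P=cap(n)
  for l in ["lever_knob","disc_centre","cam_axis"]:
    for c,v in find(p,P,l): d=W2L(v)-[-45,-87]; print(l,c,d,np.hypot(*d),np.degrees(np.arctan2(d[1],d[0])))
E
```

```text
time: 8.98
eef_pos: [0.4919, -0.0738, 0.0497]
tcp_rot: [0.002, 0.985, 0.174, 0.003]
ft_force: [5.3, -7.7, 1.0]
gripper_width: 0.006
time: 9.35
eef_pos: [0.4908, -0.0712, 0.0496]
tcp_rot: [0.002, 0.985, 0.174, 0.002]
ft_force: [5.5, -8.9, 0.2]
gripper_width: 0.006
[ -97.18342025 -106.90977532] [ 5.54880049 -8.8867698   0.15941702] [[0.1, 0.6, 0.2]]
lever_knob 0.84 [-72.85141403   2.45738228] 72.89284775719666 178.06806399832803
disc_centre 0.71 [  0.98301099 -14.65920853] 14.692130728101292 -86.1636273773873
cam_axis 0.57 [-3.54696637  4.14662315] 5.456688920533033 130.54324025657266
```

```bash
for i in 1 2 3; do python3 -m crank '{"offset":[[0,-0.2,0],[0,-0.2,0]],"angular":[[0,0,0],[0,0,0]],"fingers":[0,0]}' | grep -E "eef|ft"; done
```

```text
eef_pos: [0.4899, -0.0694, 0.0495]
ft_force: [5.0, -9.1, 0.3]
eef_pos: [0.4897, -0.0688, 0.0496]
ft_force: [7.8, -13.3, -1.9]
eef_pos: [0.4896, -0.0685, 0.0497]
ft_force: [10.7, -18.6, -4.4]
```

The stop is reached: the force is rising and the position is stuck. I draw back, lift, and check from above.

```bash
python3 -m crank '{"offset":[[0,0.8,0],[0,2.5,0],[0,2.5,-4],[0,2.5,-9],[0,2.5,-11],[0,2.5,-11]],"angular":[[0,0,0],[0,0,0],[0,0,0],[0,0,0],[0,0,0],[0,0,0]],"fingers":[0,0,0,0,0,0]}'
python3 - <<'E'
from h import *
T,s=tool(); print(off([[*L2W(-137,0),.16],[*L2W(-137,0),.05]],T), np.degrees(np.arctan2(T[1,0],T[0,0]))-np.degrees(TH), s["joint_positions"])
for n in ["scene","wrist"]:
  p,P=cap(n); cv2.imwrite(f"pics/{n}3.png",p["img"])
  o={}
  for l in ["lever_knob","disc_centre","cam_axis","push_face","stop_pin","hood_mouth"]:
    for c,v in find(p,P,l): o[l]=W2L(v); print(l,c,o[l].round(1))
  d=o["lever_knob"]-o["cam_axis"]; print("a",np.degrees(np.arctan2(-d[1],-d[0])))
E
```

```text
time: 11.05
eef_pos: [0.4964, -0.0865, 0.1594]
tcp_rot: [0.001, 0.985, 0.175, 0.001]
ft_force: [0.0, 0.2, -0.2]
gripper_width: 0.006
[[1.9, -12.9, -0.1], [1.8, -12.9, 10.9]] 29.8174258167884 [ 0.46312214  0.10482091 -0.40077758  1.8819703   0.04519346  1.16047477
 -1.17310752]
lever_knob 0.58 [-120.3  -82.5]
disc_centre 0.62 [-186.3  260.5]
cam_axis 0.94 [-49.6 -85.9]
push_face 0.92 [-1.052e+02 -1.000e-01]
stop_pin 0.68 [-99.6 -70.1]
hood_mouth 0.73 [27.8 -0.8]
a -2.6984631533085457
lever_knob 0.92 [-123.1  -88.2]
disc_centre 0.79 [ -44. -105.]
cam_axis 0.66 [-43.6 -84.9]
push_face 0.95 [-104.4   -0.2]
stop_pin 0.59 [-100.7  -74.2]
a 2.3952321111725
```

View pics/wrist3.png

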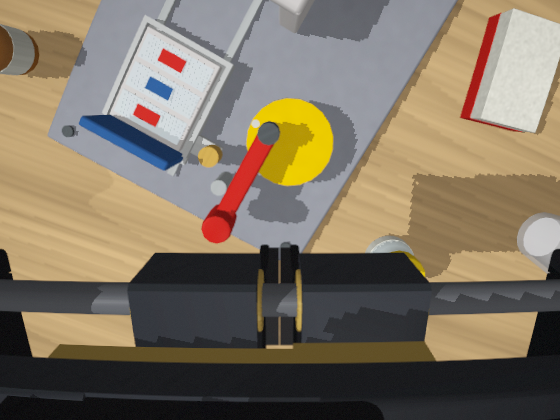

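The lever lies along the track against the pin (219,187), the disc points away from the track, and the white dot (255,124) faces the track. Averaged over both views a ≈ 0. Next I go behind the plate, turned 30° to face it.

```bash
python3 -m crank '{"offset":[[0.5,-3,0],[1,-6,0],[1.5,-9,0],[1.8,-12.9,0],[1.8,-12.9,4],[1.8,-12.9,8],[1.8,-12.9,11],[1.8,-12.9,11],[1.8,-12.9,11]],"angular":[[0,0,7.5],[0,0,15],[0,0,22.5],[0,0,29.8],[0,0,29.8],[0,0,29.8],[0,0,29.8],[0,0,29.8],[0,0,29.8]],"fingers":[0,0,0,0,0,0,0,0,0]}'
python3 - <<'E'
from h import *
T,s=tool(); print(W2L(T[:2,3]),np.degrees(np.arctan2(T[1,0],T[0,0])), off([[*L2W(-114.5,0),.049],[*L2W(-34.5,0),.049]],T))
E
```

```text
time: 12.88
eef_pos: [0.4688, 0.0418, 0.0491]
tcp_rot: [-0.0, 0.996, -0.084, 0.001]
ft_force: [0.3, 0.2, -0.2]
gripper_width: 0.007
[-137.93322277    0.74536272] -9.646952223287911 [[2.3, 0.1, 0.0], [10.3, 0.1, 0.0]]
```

```bash
python3 -m crank '{"offset":[[1,0.1,0],[2,0.1,0],[2.8,0.1,0],[3.6,0.1,0],[4.4,0.1,0],[5.2,0.1,0],[6,0.1,0],[6.8,0.1,0],[7.6,0.1,0],[7.6,0.1,0]],"angular":[[0,0,0],[0,0,0],[0,0,0],[0,0,0],[0,0,0],[0,0,0],[0,0,0],[0,0,0],[0,0,0],[0,0,0]],"fingers":[0,0,0,0,0,0,0,0,0,0]}'
python3 -m crank '{"offset":[[0.5,0,0],[1,0,0],[1.6,0,0],[2.1,0,0],[2.5,0,0],[2.5,0,0]],"angular":[[0,0,0],[0,0,0],[0,0,0],[0,0,0],[0,0,0],[0,0,0]],"fingers":[0,0,0,0,0,0]}'
python3 - <<'E'
from h import *
T,s=tool(); print(W2L(T[:2,3]),s["ft_force"])
E
```

```text
time: 14.12
eef_pos: [0.5439, 0.0275, 0.0479]
tcp_rot: [-0.0, 0.996, -0.084, 0.001]
ft_force: [0.4, 0.7, -0.3]
gripper_width: 0.003
time: 14.88
eef_pos: [0.5682, 0.0235, 0.0479]
tcp_rot: [-0.0, 0.996, -0.084, 0.001]
ft_force: [-0.0, 1.1, -0.5]
gripper_width: 0.004
[-36.84090979  -0.53047286] [-0.02856095  1.0871306  -0.45445375]
```

```bash
for i in 1 2 3; do python3 -m crank '{"offset":[[0.2,0,0],[0.2,0,0]],"angular":[[0,0,0],[0,0,0]],"fingers":[0,0]}' | grep -E "eef|ft"; done
python3 - <<'E'
from h import *
for n in ["scene","wrist"]:
  p,P=cap(n); 
  if n=="scene": cv2.imwrite("pics/s4.png",cv2.resize(p["img"][170:290,170:340],None,fx=4,fy=4))
  for l in ["push_face","tray","roller"]: print(n,l,[(c,W2L(v).round(1)) for c,v in find(p,P,l)])
E
```

```text
eef_pos: [0.5691, 0.0233, 0.0478]
ft_force: [-3.7, 0.7, 2.3]
eef_pos: [0.5692, 0.0234, 0.0478]
ft_force: [-13.0, 1.8, 10.3]
eef_pos: [0.5693, 0.0233, 0.0477]
ft_force: [-22.4, 1.4, 17.5]
scene push_face [(0.79, array([-21.9,   2.7]))]
scene tray [(0.67, array([31.2,  1.7]))]
scene roller [(0.8, array([ -5.7, -53.9]))]
wrist push_face [(0.88, array([-22.7,  -0.3]))]
wrist tray [(0.61, array([21.1, -4. ]))]
wrist roller [(0.61, array([ -0.4, -52.5]))]
```

View pics/s4.png

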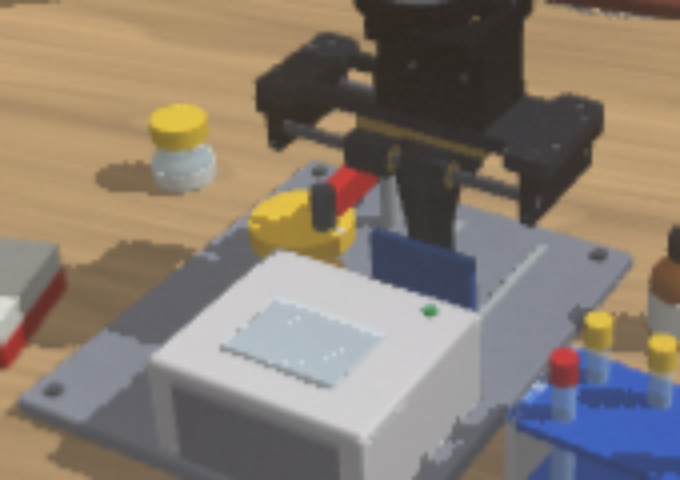

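The carriage is against its end stop: the tip is stuck at loader x ≈ -35.6 (about -34.5 expected), the force is rising, and the plate is at the hood mouth. I draw back and lift.

```bash
python3 -m crank '{"offset":[[-1,0,0],[-3,0,0],[-6,0,0],[-8,0,-3],[-8,0,-8],[-8,0,-11],[-8,0,-11],[-8,0,-11]],"angular":[[0,0,0],[0,0,0],[0,0,0],[0,0,0],[0,0,0],[0,0,0],[0,0,0],[0,0,0]],"fingers":[0,0,0,0,0,0,0,0]}'
python3 - <<'E'
from h import *
for n in ["scene","wrist"]:
  p,P=cap(n); cv2.imwrite(f"pics/{n}5.png",p["img"]); o={}
  for l in ["push_face","roller","lever_knob","cam_axis","disc_centre","stop_pin"]:
    for c,v in find(p,P,l): o[l]=W2L(v); print(n,l,c,o[l].round(1))
E
```

```text
time: 17.02
eef_pos: [0.4944, 0.0358, 0.1574]
tcp_rot: [0.0, 0.996, -0.084, 0.0]
ft_force: [-0.2, 0.3, -0.3]
gripper_width: 0.005
scene push_face 0.64 [-24.9  -2.3]
scene roller 0.88 [ -5.1 -54.1]
scene lever_knob 0.73 [-122.1  -85.7]
scene cam_axis 0.59 [-48.3 -84. ]
scene disc_centre 0.74 [ -41.4 -107.5]
scene stop_pin 0.63 [-100.3  -72.1]
wrist push_face 0.85 [-24.5   2. ]
wrist roller 0.83 [ -2.2 -56.9]
wrist lever_knob 0.65 [-120.4  -84.5]
wrist cam_axis 0.92 [-39.2 -85. ]
wrist disc_centre 0.55 [ -41.7 -107.1]
wrist stop_pin 0.68 [-101.1  -73. ]
```

View pics/wrist5.png

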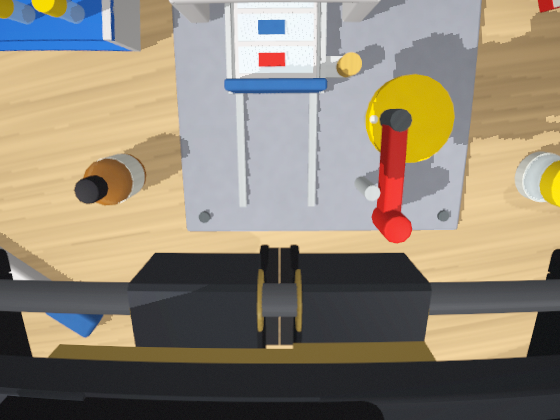

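The carriage is home: the plate at (275,85) reads loader x ≈ -24.7, against -25 at home. The lever is still against the pin at (368,189), and the arm is clear of everything.

```bash
python3 -c "
from cell import r
print(r.hand_in())"
```

```text
the job is handed in; nothing more can be done
None
```

The job is done and handed in; `hand_in` gave no verdict, as expected. The robot's clock read about 17 s of the 48 s allowed.

- **Lever:** I swept it clockwise with closed fingertips from about 2.3 rad until it stopped against the pin. There the force rose to about 21 N while the tip stayed still. I then drew back and lifted before touching the carriage.
- **Carriage:** I pushed the blue plate until it stopped against the end stop at about 28 N, then drew back and lifted clear.

**Last checks:**
- **Push plate:** it read loader x -24.9 mm in the scene camera and -24.5 mm in the wrist camera; fully home is -25 mm.
- **Lever and cam:** the knob read about (-121, -85) mm, against (-121, -87) expected. The disc faces away from the track.
- **Force:** the wrist force read about zero after I drew back.

**Disagreements:**
- One `stop_pin` and one `disc_centre` report were clearly wrong, and I left them out.
- The networks' hub readings scattered by up to 6 mm, so single-view estimates of the lever angle scattered by about ±2.5° around zero. I relied on the force at the stop and on the pictures.
- I did not re-measure the other bench objects at the end. None of the force readings suggested contact with them.

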